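# Put the pull tester's spacers and jaw away

## Robot

A 6-joint arm with a two-finger parallel gripper is mounted at the origin on a cart in front of the work surface, level with it; the furniture and walls round the work are solid. World frame = base frame: x ahead of the robot, y to its left, z up, the work surface at z = 0. Lengths are in m, angles in rad, forces in N, time in s.
With the tool pointing down it reaches from about 0.375 to 0.9 m from the base axis. Payload 3.1 kg.
Tool frame: the origin (TCP) lies at the centre of the arm's flange, where the gripper is bolted on; the fingertips stand tip_reach ahead of it and the grasp point (between the pads) lies 164 mm ahead of it (tip_reach is the distance from the TCP to the fingertips, in m); z points along the fingers, y is the direction in which the jaws open and shut (so a half turn about z gives the same grasp; the last joint's range is limited). The gripper opens to 87 mm and grips with 3 to 60 N. Pads are 19 mm wide; open, the fingers measure 117 mm over their backs; the gripper's body (75 mm by 190 mm) begins 51 mm behind the grasp point.
Start: joints at [-1.308, 0.527, 1.433, -0, 1.181, -0.178], TCP at [0.267, -0.565, 0.405] pointing down, gripper open.
Joint ranges: [-3.08, 3.08], [-0.75, 2.2], [0.22, 2.44], [-1.43, 4.57], [0, 2.65], [-2.85, 2.85]. Speed limits (rad/s): [2.79, 2.79, 3.14, 3.14, 3.14, 3.14].

## Interface

Orientations are given as a unit quaternion [x, y, z, w].
In Python, from rig import get_obs, camera, hand_in, tip_reach gives the robot as it stands. The module is installed in compiled form; this text tells all that it offers.
- The arm moves only by the tool servo_tool, never from a script. Its argument "steps" is one flat list of numbers, 5 for each row, row after row: the finger opening in m, from 0 to 0.087, then the shift along the tool's x, y, z in m, then the turn about the tool's z in rad. A call has 1 to 12 rows; each row is the pose to reach, as a shift and turn from the pose commanded when the call began, along the tool's axes at that moment; what a row does not reach only later rows make up. A row lasts 1/8 s, in which the tool goes at most 62.5 mm and 10.7 degrees, less where a joint would pass 70% of its speed; a pose out of reach is approached as far as the arm can. A call with a gripper value outside its range is refused whole. The fingers move at their own pace and stop on an object; "force" is the grip in N (left out, the last holds). Time passes only in rows, so rows that repeat a pose let the fingers close. It gives the time, the measured TCP pose, the force and the opening at its end, in the units of the state.
- get_obs(): the state, without advancing time (a new reading comes with each control period).
- camera(name): name is "scene" or "top" or "wrist"; returns a dict with "pixels" (400x640x3 uint8, blue, green, red), "vertical_fov" (degrees; the focal length in pixels is half the picture's height over the tangent of half this angle, whatever the lens; pixels are square), "cx", "cy" (the principal point, pixels), "T" (4x4, takes a point from camera to world coordinates). Camera axes: x right, y up, looking along -z (the intrinsics and any distortion apply to the point x, -y, -z); pixel columns grow to the right and rows downward; lengths in m; the calibration is good to about 2 mm. A picture is of the moment at which its call begins. There is no depth.
- hand_in(): hands the job in, once; it reports no verdict.
The state is a dict: "time": time; "q": joint angles; "joint_velocities": joint speeds; "joint_torque": joint torques, N m; "position": TCP position; "tool_rot": TCP orientation; "ft_force": force on the tool from outside, world axes, zero at the start; "moment": the same for the moment, N m; "grip_width": finger opening in m.
Only numpy, scipy, OpenCV 4.12 (cv2) and the standard library are available. Lean on these libraries where they do the work, as an engineer would, in place of code of your own. Each camera call takes 0.05 s, during which the arm holds its last target.

## Task

Put the pull tester's loose tooling back on its holders: stack the three steel spacer rings flat on the spindle of the round stand, the largest at the bottom, then the medium one, the smallest on top. Stand the loose jaw insert upright in the empty middle place of the grey rack, between the two jaws already there and lined up with them, without disturbing those two. Leave the grease pot and the oil bottle where they are.

Things in the scene. Friction and masses are not known exactly. Their poses are not given: they have to be found in the camera images.
- ring_large: the largest of three loose plain steel spacer rings: outer diameter 60 mm, hole 20 mm, 16 mm thick, lying flat on the desk between its front edge and the pull tester (the tester's front face stands at about x = 0.50 from y = -0.17 to 0.32, and the clamp levers above it reach out to x = 0.48: carry things past it nearer to the robot). Origin: centre of its underside; z up along its axis
- ring_medium: the middle-sized of three loose plain steel spacer rings: outer diameter 48 mm, hole 20 mm, 16 mm thick, lying flat on the desk between its front edge and the pull tester (the tester's front face stands at about x = 0.50 from y = -0.17 to 0.32, and the clamp levers above it reach out to x = 0.48: carry things past it nearer to the robot). Origin: centre of its underside; z up along its axis
- ring_small: the smallest of three loose plain steel spacer rings: outer diameter 36 mm, hole 20 mm, 16 mm thick, lying flat on the desk between its front edge and the pull tester (the tester's front face stands at about x = 0.50 from y = -0.17 to 0.32, and the clamp levers above it reach out to x = 0.48: carry things past it nearer to the robot). Origin: centre of its underside; z up along its axis
- jaw: the loose steel jaw insert, a toothed block standing upright on the desk apart from the rack: 14 mm thick (its x), 44 mm wide (its y), 40 mm high (its z). Origin: centre of its underside. Either way round fits; it can be gripped from above across its 44 mm width
- stand: the fixed spindle stand: a grey round foot plate, 90 mm in diameter and 10 mm high (the first ring rests on it), with an upright round-nosed metal spindle 10 mm in diameter at its centre, whose tip is 64.5 mm above the desk. Origin: centre of its underside, on the spindle's axis, at desk height
- rack: the fixed grey jaw rack, a shallow tray 63 mm (x) by 62 mm (y): floor 6 mm above its underside, inside 51 mm (x) by 52 mm (y); end walls (at +x and -x) reach 26 mm, the low side walls (at +y and -y) 10 mm above its underside. The jaws stand side by side along its x, their width along its y; between the two standing there is an empty gap 22 mm wide (x), centred on the origin, for the 14 mm loose jaw. Origin: centre of its underside, at desk height
- jaw_left: a jaw insert just like the loose one, standing loose in the rack against its end wall at the rack's - x end; leave it as it is. It may be told from the loose one by standing in the rack. Origin: centre of its underside; axes as for the loose one
- jaw_right: a jaw insert just like the loose one, standing loose in the rack against its end wall at the rack's + x end; leave it as it is. It may be told from the loose one by standing in the rack. Origin: centre of its underside; axes as for the loose one
- grease_pot: bystander: low grey pot with a screw lid, 57 mm in diameter, 32 mm high, behind the work. Origin: centre of its underside
- oil_dropper: bystander: small dark bottle with a red needle cap, 30 mm in diameter, 104 mm high, behind the work. Origin: centre of its underside
Things that resemble listed ones, but are neither listed nor needed, are in the scene too. What is shaped like the ring_small but orange is not meant. What is shaped like the jaw_right but purple or red is not meant.

How it is judged:
By the outcome, as a careful person would: the job done as asked, in the order asked, and still so for the second after the job is handed in, with the robot touching nothing.
It also fails if it takes over 128 s, if anything falls off the work surface, if the arm or the gripper's body presses on something with over 40 N, if the wrist force passes 120 N, or if a joint passes its speed limit or range.

## Working session

There is one attempt and no reset: what is moved stays moved. The work goes in short steps, Python scripts to look and compute and a tool call to move; the robot and the scene stay as the last step left them, time stands still between calls to the robot, and variables do not carry over. Pictures are saved under pics/ and viewed, and the job is handed in when it is done.

Besides the shell and the picture viewer there is one more tool, called by a JSON object that holds its "api" and its "payload", one argument or row to a line. servo_tool: Moves the arm, as the interface text tells. Its arguments: {"type":"object","properties":{"steps":{"type":"array"},"force":{"type":"number"}},"required":["steps"]}

```bash
mkdir -p pics
cat > h.py <<'E'
import numpy as np, cv2
from rig import get_obs, camera, hand_in, tip_reach
E
python3 - <<'E'
from h import *
print(tip_reach if not callable(tip_reach) else tip_reach())
o=get_obs()
for k,v in o.items(): print(k,v)
for n in ["scene","top","wrist"]:
    c=camera(n); cv2.imwrite(f"pics/{n}0.png",c["pixels"])
    print(n,{k:v for k,v in c.items() if k!="pixels"})
E
```

```text
0.1822
time 0.0
q [-1.30853855e+00  5.28494049e-01  1.43391439e+00 -2.34392398e-05
  1.18136174e+00 -1.78488018e-01]
joint_velocities [-2.08548922e-04 -3.14636325e-04 -8.20758511e-05  5.03293570e-04
  2.95459824e-05 -2.29184541e-03]
joint_torque [-9.62282211e-04 -4.40037167e+01 -1.76593816e+01  6.31494122e-02
  5.83423488e-02 -1.69364635e-04]
position [ 0.26657479 -0.56492125  0.40375021]
tool_rot [ 9.75814450e-01  2.18597743e-01 -5.64171019e-05 -1.08735388e-03]
ft_force [ 0.17624876 -0.32218589 -0.11515779]
moment [ 0.00422769 -0.00108774  0.0122182 ]
grip_width 0.08698051136705195
scene {'vertical_fov': 47.08788349171002, 'cx': 322.53832512038974, 'cy': 195.3216392563754, 'T': array([[-0.69396639,  0.52895306, -0.48848676, -0.09089679],
       [-0.71998812, -0.51477324,  0.46543058,  0.58757126],
       [-0.00526898,  0.67469784,  0.73807524,  0.99606417],
       [ 0.        ,  0.        ,  0.        ,  1.        ]])}
top {'vertical_fov': 54.815891641772275, 'cx': 326.00575159535936, 'cy': 201.29186697047982, 'T': array([[ 0.01377135,  0.99447691, -0.10404817,  0.42067635],
       [-0.99961986,  0.01617832,  0.02232473, -0.01807226],
       [ 0.02388475,  0.10370117,  0.99432167,  1.0971933 ],
       [ 0.        ,  0.        ,  0.        ,  1.        ]])}
wrist {'vertical_fov': 58.571239999101316, 'cx': 320.9845265691277, 'cy': 198.89198165714237, 'T': array([[ 0.42744784,  0.87561087,  0.224931  ,  0.32821647],
       [-0.90403523,  0.41481343,  0.10319943, -0.53648868],
       [-0.00294186, -0.24745792,  0.96889417,  0.38468251],
       [ 0.        ,  0.        ,  0.        ,  1.        ]])}
```

View pics/scene0.png

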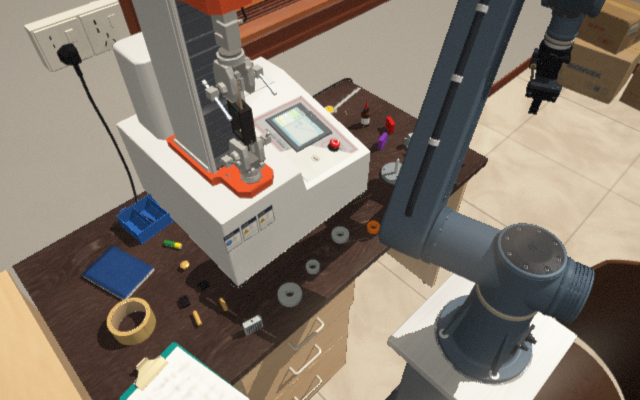

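View pics/top0.png

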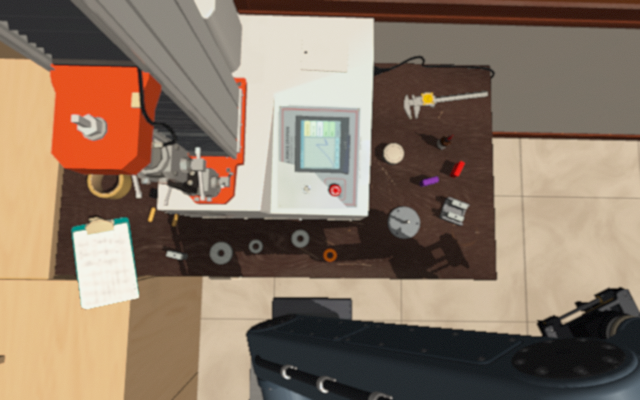

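View pics/wrist0.png

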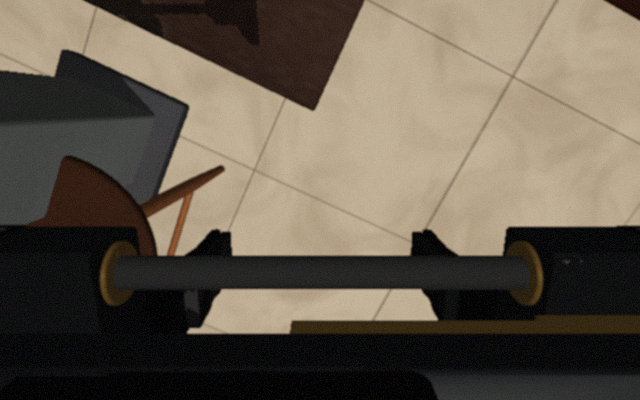

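Top view shows the rings at (221,253) large, (256,246) small and (300,239) medium. The orange decoy is at (330,255), the jaw at (175,255), the stand at (404,222), the rack at (455,210), and the purple and red decoys at (430,181) and (458,169). Next I'll measure and enlarge.

```bash
cat >> h.py <<'E'
def f(c): return 200/np.tan(np.radians(c["vertical_fov"])/2)
def ray(c,u,v,z):
    d=np.array([(u-c["cx"])/f(c),-(v-c["cy"])/f(c),-1.]); T=np.array(c["T"])
    w=T[:3,:3]@d; o=T[:3,3]; return o+w*(z-o[2])/w[2]
def proj(c,p):
    T=np.array(c["T"]); q=T[:3,:3].T@(np.array(p)-T[:3,3]); return np.array([c["cx"]-f(c)*q[0]/q[2],c["cy"]+f(c)*q[1]/q[2]])
def crop(c,x0,y0,x1,y1,s,name):
    cv2.imwrite("pics/"+name,cv2.resize(c["pixels"][y0:y1,x0:x1],None,fx=s,fy=s,interpolation=cv2.INTER_CUBIC))
E
python3 - <<'E'
from h import *
c=camera("top"); crop(c,150,225,350,275,4,"t1.png"); crop(c,370,140,500,260,5,"t2.png")
s=camera("scene"); crop(s,230,210,400,350,4,"s1.png")
for n,u,v,z in [("L",221,253,.016),("S",256,246,.016),("M",300,239,.016),("jaw",175,255,.04),("stand",404,222,.01),("rack",455,210,.026),("edge",300,278,0),("edgeR",495,250,0)]:
    print(n,ray(c,u,v,z).round(4))
for n,u,v,z in [("L",289,294,.016),("S",312,266,.016),("M",341,235,.016),("jaw",253,323,.04)]:
    print(n,ray(s,u,v,z).round(4))
E
```

```text
L [0.3855 0.2458 0.016 ]
S [0.406  0.1501 0.016 ]
M [0.427  0.0287 0.016 ]
jaw [0.3793 0.3628 0.04  ]
stand [ 0.4791 -0.2643  0.01  ]
rack [ 0.5141 -0.4049  0.026 ]
edge [0.3185 0.0271 0.    ]
edgeR [ 0.4036 -0.5269  0.    ]
L [0.3815 0.2521 0.016 ]
S [0.4015 0.1572 0.016 ]
M [0.4195 0.0341 0.016 ]
jaw [0.3706 0.3672 0.04  ]
```

View pics/t1.png

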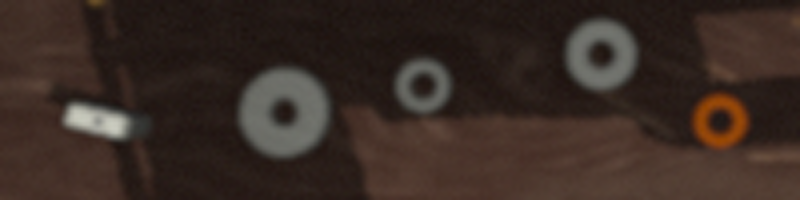

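View pics/t2.png

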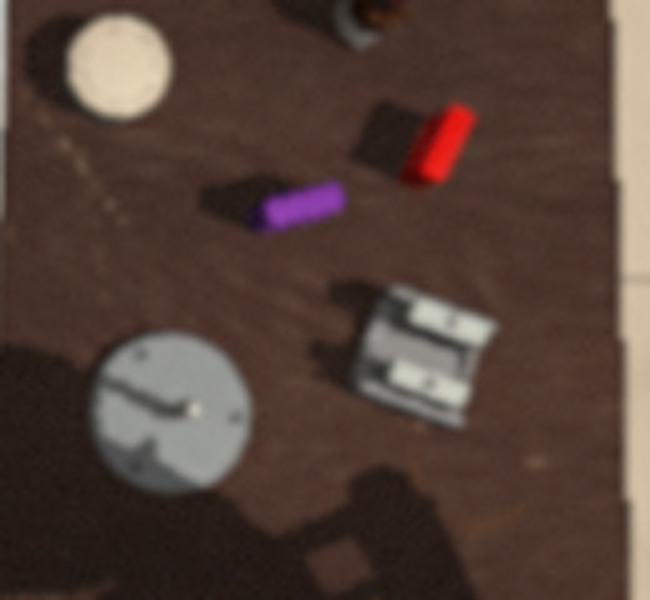

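View pics/s1.png

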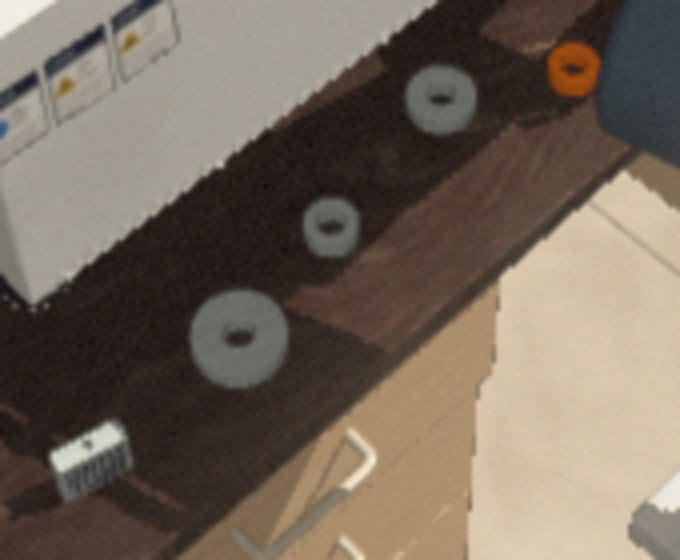

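{"api": "servo_tool", "payload": {
  "steps": [0.087,0.22,-0.155,0,-0.187,0.087,0.22,-0.155,0,-0.374,0.087,0.22,-0.155,0,-0.56,0.087,0.22,-0.155,0,-0.747,0.087,0.22,-0.155,0,-0.934,0.087,0.22,-0.155,0,-1.12,0.087,0.22,-0.155,0,-1.3,0.087,0.22,-0.155,0,-1.49,0.087,0.22,-0.155,0,-1.68,0.087,0.22,-0.155,0,-1.86,0.087,0.22,-0.155,0,-2.04,0.087,0.22,-0.155,0,-2.2]
}}

```text
time: 1.75
position: [0.3995, -0.3311, 0.4047]
tool_rot: [0.245, 0.969, 0.0, -0.0]
ft_force: [0.5, -0.2, 1.4]
grip_width: 0.0869
```

{"api": "servo_tool", "payload": {
  "steps": [0.087,0,0,0,-0.18,0.087,0,0,0,-0.36,0.087,0,0,0,-0.5,0.087,0,0,0,-0.5,0.087,0,0,0,-0.5]
}}

```text
time: 2.38
position: [0.3995, -0.3311, 0.4047]
tool_rot: [0.001, 1.0, 0.0, -0.0]
ft_force: [0.4, -0.5, -0.9]
grip_width: 0.0873
```

```bash
cat >> h.py <<'E'
def pose():
    from scipy.spatial.transform import Rotation as R
    o=get_obs(); M=R.from_quat(o["tool_rot"]).as_matrix(); return np.array(o["position"]),M,np.arctan2(M[1,0],M[0,0])
def to(x,y,z,psi):
    p,M,ps=pose(); s=M.T@(np.array([x,y,z])-p); t=(ps-psi+np.pi)%(2*np.pi)-np.pi
    print("shift",s.round(4),"turn",round(t,4))
def st():
    o=get_obs();p,M,ps=pose(); print("t",round(o["time"],2),"p",p.round(4),"psi",round(ps,4),"z",M[:,2].round(4),"F",np.round(o["ft_force"],1),"g",round(o["grip_width"],4),"q",np.round(o["q"],2))
E
python3 - <<'E'
from h import *
st(); c=camera("wrist"); cv2.imwrite("pics/w1.png",c["pixels"]); print(c["T"])
np.save("w1T.npy",c["T"])
E
```

```text
t 2.38 p [ 0.3995 -0.3311  0.4047] psi 3.1388 z [-1.e-04  1.e-04 -1.e+00] F [ 0.4 -0.5 -0.9] g 0.0873 q [-0.91  0.39  1.7   0.    1.06 -2.48]
[[ 1.94585692e-03 -9.69399333e-01 -2.45481460e-01  3.33334010e-01]
 [ 9.99997943e-01  2.02673401e-03 -7.68354263e-05 -3.31168673e-01]
 [ 5.72009835e-04 -2.45480806e-01  9.69401283e-01  3.85528353e-01]
 [ 0.00000000e+00  0.00000000e+00  0.00000000e+00  1.00000000e+00]]
```

View pics/w1.png

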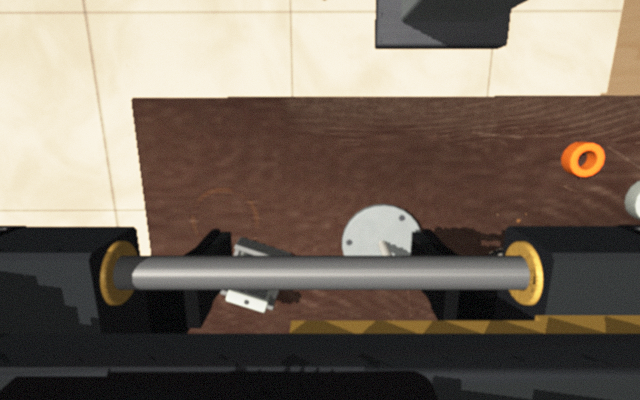

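The image's up direction is −x, so the fingers hide the rack at (250,275) and the stand at (383,235). I'll move 0.12 m toward +x so they come into the clear part.

{"api": "servo_tool", "payload": {
  "steps": [0.087,-0.04,0,0,0,0.087,-0.08,0,0,0,0.087,-0.12,0,0,0,0.087,-0.12,0,0,0,0.087,-0.12,0,0,0]
}}

```text
time: 3.05
position: [0.519, -0.331, 0.4043]
tool_rot: [0.001, 1.0, 0.0, -0.001]
ft_force: [0.1, 0.1, 1.0]
grip_width: 0.087
```

Run:
```python
from h import *
st(); c=camera("wrist"); cv2.imwrite("pics/w2.png",c["pixels"]); 
np.save("w2T.npy",c["T"]); crop(c,200,40,440,240,3,"w2c.png")
```

```text
t 3.05 p [ 0.519  -0.331   0.4043] psi 3.1406 z [-0.0017  0.001  -1.    ] F [0.1 0.1 1. ] g 0.087 q [-0.75  0.52  1.46 -0.    1.17 -2.32]
```

View pics/w2.png

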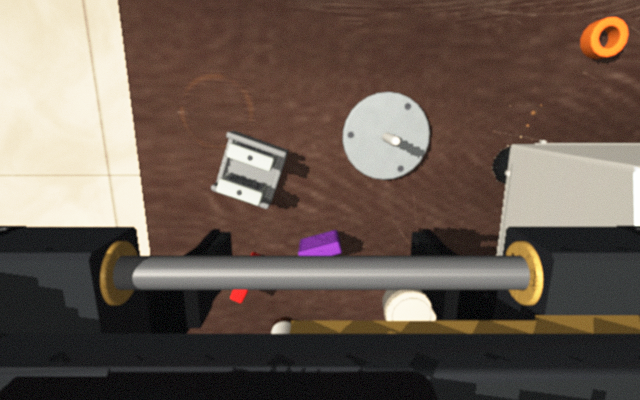

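View pics/w2c.png

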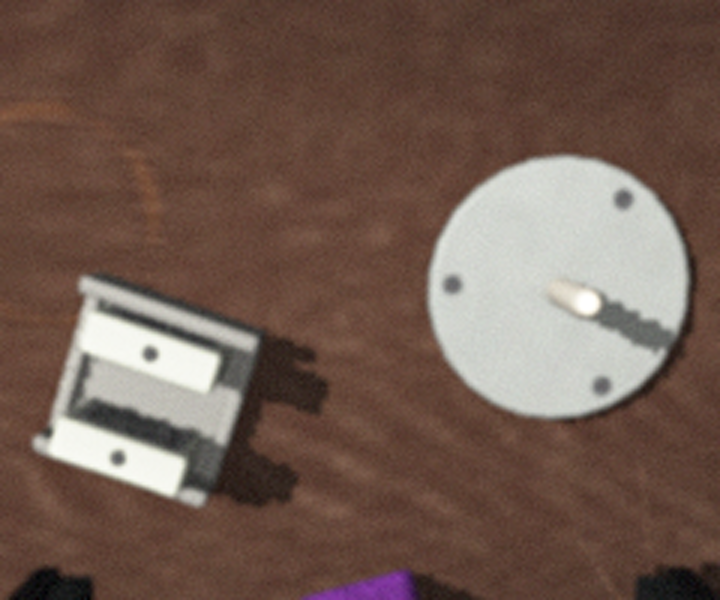

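Wrist view shows the stand foot around (386,136) with its spindle tip at (396,141). The rack has jaw tops at about (250,158) and (240,193), and the purple and red decoys are outside it. Measuring these now.

```bash
cat >> h.py <<'E'
def blobs(c,mask,amin,roi,z,show=True):
    x0,y0,x1,y1=roi; m=np.zeros_like(mask); m[y0:y1,x0:x1]=mask[y0:y1,x0:x1]
    out=[]
    for k in cv2.findContours(m,cv2.RETR_EXTERNAL,cv2.CHAIN_APPROX_NONE)[0]:
        if cv2.contourArea(k)<amin: continue
        w=np.array([ray(c,a,b,z)[:2]*1000 for a,b in k[:,0,:].astype(float)],np.float32)
        (cx,cy),(a,b),ang=cv2.minAreaRect(w); el=cv2.fitEllipse(w)
        Mo=cv2.moments(k); px=(Mo['m10']/Mo['m00'],Mo['m01']/Mo['m00'])
        B=cv2.boxPoints(((cx,cy),(a,b),ang)); e1=B[1]-B[0]; e2=B[2]-B[1]; e=e1 if np.hypot(*e1)>np.hypot(*e2) else e2
        yaw=np.arctan2(e[1],e[0]); 
        print("px",np.round(px,1),"area",cv2.contourArea(k),"cent",ray(c,*px,z)[:2].round(4),"rect",np.round([cx,cy,a,b],1),"long-axis yaw",round(yaw,3),"ell",np.round(el[0],1),np.round(el[1],1))
E
python3 - <<'E'
from h import *
c=camera("wrist"); g=cv2.cvtColor(c["pixels"],cv2.COLOR_BGR2HSV)
print("px tip",g[141,396],"foot",g[120,370],"jaw",g[155,243],g[190,232],"rackwall",g[140,245])
for lo in (190,205,220):
    m=((g[...,2]>lo)&(g[...,1]<60)).astype(np.uint8); print(lo); blobs(c,m,100,(205,120,300,220),.046)
m=((g[...,2]>130)&(g[...,1]<60)).astype(np.uint8); print("foot"); blobs(c,m,1000,(330,80,440,195),.01)
print("tip",ray(c,395.7,140.7,.0635)[:2])
t=camera("top"); gt=cv2.cvtColor(t["pixels"],cv2.COLOR_BGR2HSV)
m=((gt[...,2]>200)&(gt[...,1]<60)).astype(np.uint8); blobs(t,m,15,(435,190,475,230),.046)
E
```

```text
px tip [  0   0 255] foot [ 42   6 212] jaw [ 30   6 246] [ 34   7 246] rackwall [ 23  10 201]
190
px [245.4 172.9] area 1627.0 cent [ 0.5119 -0.4035] rect [ 515.  -402.1   55.    52. ] long-axis yaw 1.162 ell [ 512.9 -404.1] [51.2 56.7]
205
px [238.1 191.9] area 513.0 cent [ 0.5307 -0.4116] rect [ 530.8 -411.6   43.3   13.1] long-axis yaw 1.227 ell [ 530.6 -411.8] [13.4 55.3]
px [248.7 157.4] area 580.0 cent [ 0.4969 -0.3996] rect [ 497.1 -399.6   43.8   13.5] long-axis yaw 1.222 ell [ 497.  -399.5] [13.8 55.3]
220
px [238.3 192. ] area 482.0 cent [ 0.5308 -0.4114] rect [ 530.9 -411.2   42.4   12.5] long-axis yaw 1.226 ell [ 530.7 -411.7] [12.7 54.9]
px [249.  157.4] area 531.5 cent [ 0.497  -0.3993] rect [ 497.  -399.4   42.9   12.5] long-axis yaw 1.226 ell [ 497.  -399.2] [12.9 54.6]
foot
px [384.3 134.8] area 5604.5 cent [ 0.4783 -0.2649] rect [ 480.2 -263.8   89.2   89.5] long-axis yaw -1.445 ell [ 479.3 -265.5] [85.2 90.4]
tip [ 0.47980752 -0.2638967 ]
```

{"api": "servo_tool", "payload": {
  "steps": [0.087,0.05,0,0,0,0.087,0.1,0,0,0,0.087,0.1,0.06,0,0,0.087,0.1,0.12,0,0,0.087,0.1,0.18,0,0,0.087,0.1,0.24,0,0,0.087,0.1,0.3,0,0,0.087,0.1,0.36,0,0,0.087,0.1,0.42,0,0,0.087,0.1,0.48,0,0,0.087,0.1,0.5,0,0,0.087,0.1,0.5,0,0]
}}

```text
time: 4.7
position: [0.4192, 0.1696, 0.405]
tool_rot: [-0.001, 1.0, -0.0, 0.0]
ft_force: [0.0, -0.0, 0.2]
grip_width: 0.0872
```

Run:
```python
from h import *
st(); c=camera("wrist"); cv2.imwrite("pics/w3.png",c["pixels"]);
```

```text
t 4.7 p [0.4192 0.1696 0.405 ] psi -3.1399 z [ 4.e-04 -1.e-04 -1.e+00] F [ 0.  -0.   0.2] g 0.0872 q [ 0.14  0.3   1.85 -0.    1.   -1.44]
```

View pics/w3.png

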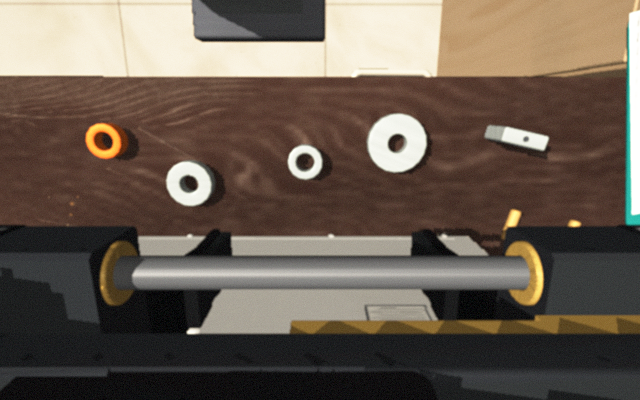

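Wrist view shows the large ring at (397,143), the small at (305,162), the medium at (190,183), the orange decoy at (106,141) and the jaw at (520,138). I'll measure their tops and confirm in a crop.

Run:
```python
from h import *
c=camera("wrist"); g=cv2.cvtColor(c["pixels"],cv2.COLOR_BGR2HSV)
crop(c,150,90,570,220,1.9,"w3c.png")
print(g[130,380],g[137,530],g[133,495],g[160,292],g[180,175])
m=((g[...,2]>200)&(g[...,1]<60)).astype(np.uint8)
print("rings"); blobs(c,m,100,(150,90,440,220),.016)
print("holes")
m2=((g[...,2]<120)).astype(np.uint8)
for n,(u,v) in dict(L=(397,143),S=(306,162),M=(190,184)).items():
    print(n); blobs(c,m2,30,(u-13,v-13,u+14,v+14),.016)
for lo in (200,220): 
    m=((g[...,2]>lo)&(g[...,1]<60)).astype(np.uint8); print("jaw");blobs(c,m,100,(470,100,570,170),.04)
t=camera("top"); gt=cv2.cvtColor(t["pixels"],cv2.COLOR_BGR2HSV)
m=((gt[...,2]>90)&(gt[...,1]<50)).astype(np.uint8); print("top"); blobs(t,m,30,(190,225,315,270),.016)
```

```text
[ 34   8 244] [ 35  15 227] [ 27  15 171] [ 34   7 244] [ 30   9 240]
rings
px [189.2 183.3] area 1429.0 cent [0.43   0.0291] rect [430.4  29.5  45.3  46.5] long-axis yaw -0.104 ell [430.4  29.2] [45.3 45.9]
px [305.3 161.6] area 813.5 cent [0.4068 0.1522] rect [407.5 151.8  33.5  33.4] long-axis yaw 0.001 ell [407.  152.1] [33.4 33.9]
px [397.6 142.1] area 2533.0 cent [0.3867 0.2472] rect [387.4 247.1  58.4  58.6] long-axis yaw -1.497 ell [387.2 247.2] [57.7 58.6]
holes
L
px [396.7 142.2] area 194.0 cent [0.3867 0.2463] rect [386.8 246.4  14.9  17.7] long-axis yaw -0.758 ell [386.7 246.3] [14.6 18. ]
S
px [305.2 161.6] area 209.5 cent [0.4069 0.1521] rect [407.3 152.4  16.8  17.8] long-axis yaw -1.57 ell [407.  152.1] [16.7 17.6]
M
px [189.1 183.6] area 202.5 cent [0.4304 0.029 ] rect [430.3  28.9  16.2  17.4] long-axis yaw -1.57 ell [430.5  29. ] [16.8 17.7]
jaw
px [525.3 137.6] area 558.5 cent [0.38   0.3643] rect [380.1 364.4  43.8  12.7] long-axis yaw 1.353 ell [380.1 364.3] [13.3 54.9]
jaw
px [525.4 137.6] area 516.5 cent [0.38   0.3644] rect [380.1 364.4  43.2  12. ] long-axis yaw 1.355 ell [380.1 364.4] [12.4 55.2]
top
px [300.1 238.4] area 246.0 cent [0.4287 0.0285] rect [428.5  28.7  47.2  50.2] long-axis yaw -1.556 ell [428.8  28.4] [48.5 50.2]
```

View pics/w3c.png

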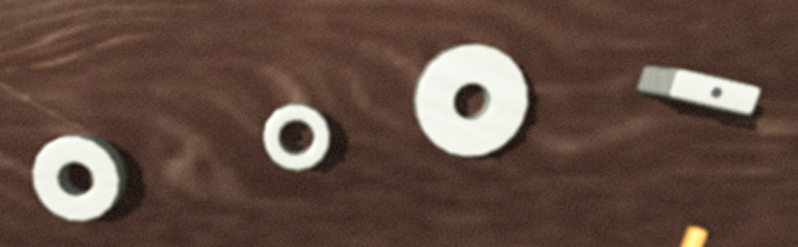

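{"api": "servo_tool", "payload": {
  "steps": [0.087,0.016,0.04,0.04,0,0.087,0.032,0.0775,0.08,0,0.087,0.032,0.0775,0.13,0,0.087,0.032,0.0775,0.175,0,0.087,0.032,0.0775,0.2,0,0.087,0.032,0.0775,0.212,0,0.087,0.032,0.0775,0.2185,0,0.087,0.032,0.0775,0.2185,0,0.05,0.032,0.0775,0.2185,0,0.05,0.032,0.0775,0.2185,0,0.05,0.032,0.0775,0.2185,0,0.05,0.032,0.0775,0.2185,0],
  "force": 35
}}

```text
time: 6.35
position: [0.388, 0.2465, 0.1866]
tool_rot: [0.0, 1.0, 0.0, 0.0]
ft_force: [0.1, 0.9, 2.7]
grip_width: 0.0584
```

Run:
```python
from h import *
st(); to(.387,.2471,.1862,np.pi)
```

```text
t 6.35 p [0.388  0.2465 0.1866] psi 3.1407 z [ 7.e-04  4.e-04 -1.e+00] F [0.1 0.9 2.7] g 0.0584 q [ 0.32  0.73  2.    0.    0.42 -1.25]
shift [0.001  0.0006 0.0004] turn -0.0009
```

{"api": "servo_tool", "payload": {
  "steps": [0.05,0,0,-0.03,0,0.05,0,0,-0.08,0,0.05,-0.012,-0.03,-0.12,0,0.05,-0.012,-0.08,-0.12,0,0.05,-0.012,-0.135,-0.12,0,0.05,-0.012,-0.19,-0.12,0,0.05,-0.012,-0.245,-0.12,0,0.05,-0.012,-0.3,-0.12,0,0.05,-0.012,-0.355,-0.12,0,0.05,-0.012,-0.41,-0.12,0,0.05,-0.012,-0.46,-0.12,-0.15,0.05,-0.012,-0.5,-0.12,-0.3]
}}

```text
time: 7.85
position: [0.3991, -0.2557, 0.3059]
tool_rot: [-0.151, 0.989, 0.0, -0.0]
ft_force: [0.8, -0.0, -2.1]
grip_width: 0.0585
```

Run:
```python
from h import *
st(); to(.480,-.264,.3,np.pi+.45)
c=camera("wrist"); cv2.imwrite("pics/w4.png",c["pixels"]);
```

```text
t 7.85 p [ 0.3991 -0.2557  0.3059] psi -2.8389 z [-4.e-04  3.e-04 -1.e+00] F [ 0.8 -0.  -2.1] g 0.0585 q [-0.81  0.49  1.9  -0.    0.75 -2.68]
shift [-0.0747 -0.0321  0.0059] turn -0.1473
```

View pics/w4.png

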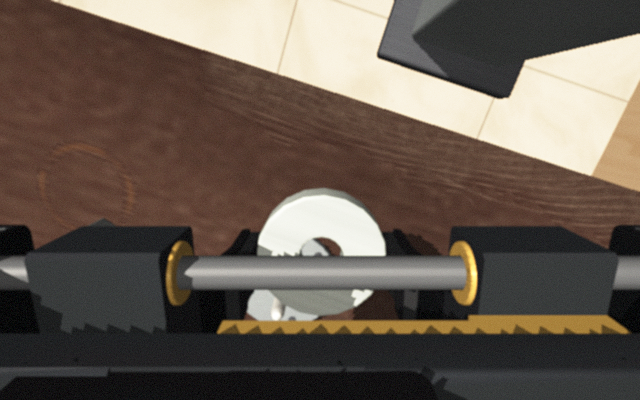

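{"api": "servo_tool", "payload": {
  "steps": [0.05,-0.03,-0.013,0,-0.05,0.05,-0.06,-0.026,0,-0.1,0.05,-0.0747,-0.0321,0,-0.1,0.05,-0.0747,-0.0321,0,-0.1,0.05,-0.0747,-0.0321,0,-0.1]
}}

```text
time: 8.52
position: [0.4792, -0.2615, 0.3057]
tool_rot: [-0.198, 0.98, 0.001, -0.001]
ft_force: [-0.1, -0.4, -2.9]
grip_width: 0.0581
```

Run:
```python
from h import *
st(); to(.480,-.264,.1975,np.pi+.40)
c=camera("wrist"); cv2.imwrite("pics/w5.png",c["pixels"]); s=camera("top"); crop(s,350,150,480,260,5,"t5.png")
```

```text
t 8.53 p [ 0.4792 -0.2615  0.3057] psi -2.7426 z [-0.0026  0.0019 -1.    ] F [-0.1 -0.4 -2.9] g 0.0581 q [-0.7   0.56  1.72 -0.    0.86 -2.67]
shift [ 1.000e-04 -2.900e-03  1.082e-01] turn -0.001
```

View pics/w5.png

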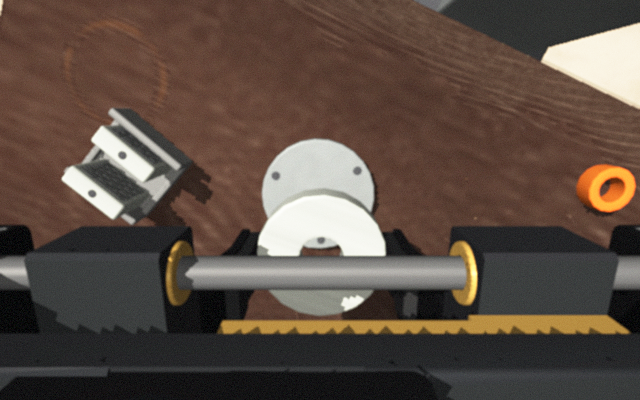

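{"api": "servo_tool", "payload": {
  "steps": [0.05,0,-0.001,0.01,0,0.05,0,-0.001,0.025,0,0.05,0,-0.001,0.035,0,0.05,0,-0.001,0.035,0]
}}

```text
time: 9.12
position: [0.4804, -0.263, 0.2698]
tool_rot: [-0.198, 0.98, 0.001, -0.001]
ft_force: [0.2, 0.1, -2.6]
grip_width: 0.0581
```

Run:
```python
from h import *
st(); to(.480,-.264,.1975,np.pi+.40)
c=camera("wrist"); cv2.imwrite("pics/w6.png",c["pixels"]); 
# expected hole centre / ring centre pixels at ring top
p,M,ps=pose(); zt=p[2]-.1866+.016
print(proj(c,[p[0],p[1],zt]), proj(c,[.48,-.264,.0645]), proj(c,[.48,-.264,.01]),zt)
g=cv2.cvtColor(c["pixels"],cv2.COLOR_BGR2HSV); crop(c,230,110,410,320,3.0,"w6c.png")
```

```text
t 9.12 p [ 0.4804 -0.263   0.2698] psi -2.7425 z [-0.0025  0.0021 -1.    ] F [ 0.2  0.1 -2.6] g 0.0581 q [-0.7   0.62  1.74  0.    0.78 -2.67]
shift [ 0.0007 -0.001   0.0723] turn -0.001
[320.04019375 259.57271961] [319.06522668 231.75693593] [319.17078101 205.74874775] 0.09983992986423833
```

View pics/w6c.png

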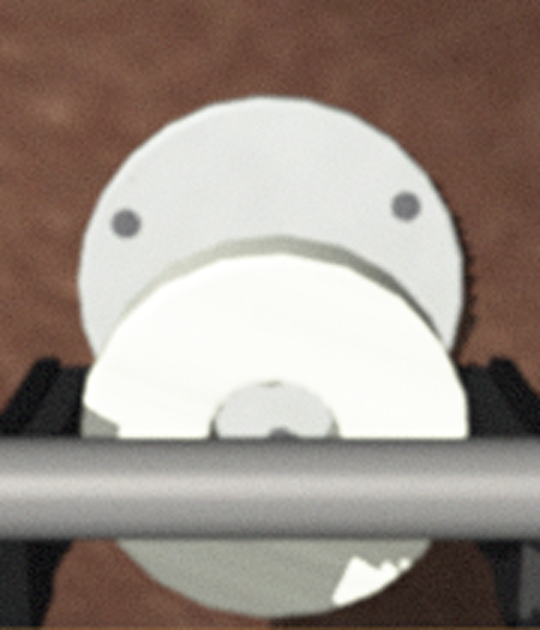

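Run:
```python
from h import *
c=camera("wrist"); p,M,ps=pose(); zt=p[2]-.1866+.016
a=np.linspace(0,2*np.pi,200)
q=np.array([proj(c,[p[0]+.03*np.cos(t),p[1]+.03*np.sin(t),zt]) for t in a]); print(q.min(0),q.max(0))
q=np.array([proj(c,[p[0]+.01*np.cos(t),p[1]+.01*np.sin(t),zt]) for t in a]); print(q.min(0),q.max(0))
```

```text
[254.89763205 195.15836843] [386.60679918 317.52941716]
[298.84438858 238.44640555] [342.70811133 279.16266016]
```

The ring edges match the prediction to within 1 mm, so it's centred. Descending.

{"api": "servo_tool", "payload": {
  "steps": [0.05,0.0005,-0.001,0.02,0,0.05,0.0005,-0.001,0.04,0,0.05,0.0005,-0.001,0.055,0,0.05,0.0005,-0.001,0.065,0,0.05,0.0005,-0.001,0.07,0,0.05,0.0005,-0.001,0.072,0,0.05,0.0005,-0.001,0.072,0]
}}

```text
time: 10.1
position: [0.4809, -0.2644, 0.1995]
tool_rot: [-0.198, 0.98, -0.0, 0.0]
ft_force: [-0.8, 0.3, -3.0]
grip_width: 0.058
```

{"api": "servo_tool", "payload": {
  "steps": [0.07,0,0,0,0,0.07,0,0,0,0,0.07,0,0,0,0,0.07,0,0,-0.03,0,0.07,0,0,-0.08,0,0.07,0,0,-0.12,0,0.07,0,0,-0.12,0]
}}

```text
time: 10.98
position: [0.4816, -0.265, 0.3227]
tool_rot: [-0.198, 0.98, -0.003, 0.003]
ft_force: [-0.3, -0.3, -1.2]
grip_width: 0.0696
```

Run:
```python
from h import *
st(); to(.400,-.264,.31,np.pi)
c=camera("wrist"); crop(c,230,110,410,320,2.5,"w7c.png"); c=camera("scene"); crop(c,340,140,480,240,4,"s7.png"); c=camera("top"); crop(c,360,170,490,260,4,"t7.png")
```

```text
t 10.97 p [ 0.4816 -0.265   0.3227] psi -2.7422 z [ 0.0062 -0.0053 -1.    ] F [-0.3 -0.3 -1.2] g 0.0696 q [-0.71  0.54  1.7  -0.    0.89 -2.68]
shift [0.0748 0.0327 0.0122] turn 0.3994
```

View pics/w7c.png

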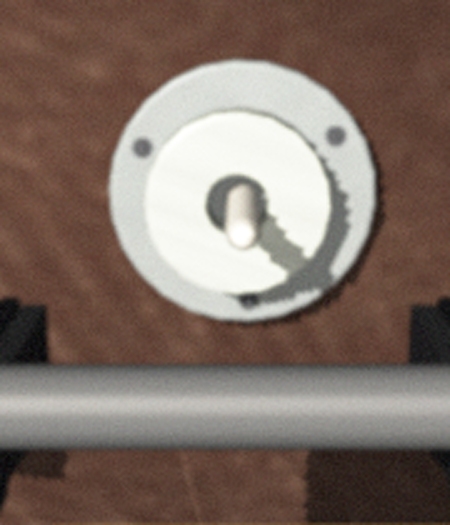

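The large ring sits flat round the spindle, at about the crop centre. Next the medium ring (190,183).

{"api": "servo_tool", "payload": {
  "steps": [0.087,0.037,0.016,0.006,0.18,0.087,0.075,0.033,0.012,0.36,0.087,0.075,0.033,0.012,0.4,0.087,0.075,0.033,0.012,0.4]
}}

```text
time: 11.62
position: [0.3982, -0.263, 0.3059]
tool_rot: [0.001, 1.0, 0.001, -0.001]
ft_force: [0.8, -0.4, -0.7]
grip_width: 0.0863
```

{"api": "servo_tool", "payload": {
  "steps": [0.087,0,0.05,0,0,0.087,0,0.1,0,0,0.087,0,0.16,0,0,0.087,0,0.22,0,0,0.087,0,0.275,0.02,0,0.087,-0.02,0.292,0.04,0,0.087,-0.03,0.292,0.06,0,0.087,-0.03,0.292,0.06,0,0.087,-0.03,0.292,0.06,0]
}}

```text
time: 12.75
position: [0.4287, 0.0289, 0.2472]
tool_rot: [0.0, 1.0, 0.0, -0.001]
ft_force: [-0.6, 0.5, -0.1]
grip_width: 0.0869
```

Run:
```python
from h import *
st(); to(.4302,.0291,.1862,np.pi)
c=camera("wrist"); crop(c,200,80,440,330,2,"w8.png"); p=pose()[0]
a=np.linspace(0,2*np.pi,200)
q=np.array([proj(c,[.4302+.024*np.cos(t),.0291+.024*np.sin(t),.016]) for t in a]); print(q.min(0),q.max(0))
```

```text
t 12.75 p [0.4287 0.0289 0.2472] psi 3.1411 z [-1.3e-03  3.0e-04 -1.0e+00] F [-0.6  0.5 -0.1] g 0.0869 q [-0.19  0.58  2.05 -0.    0.52 -1.76]
shift [-0.0015  0.0002  0.061 ] turn -0.0005
[282.80711388 183.30430974] [359.87680958 256.89766286]
```

View pics/w8.png

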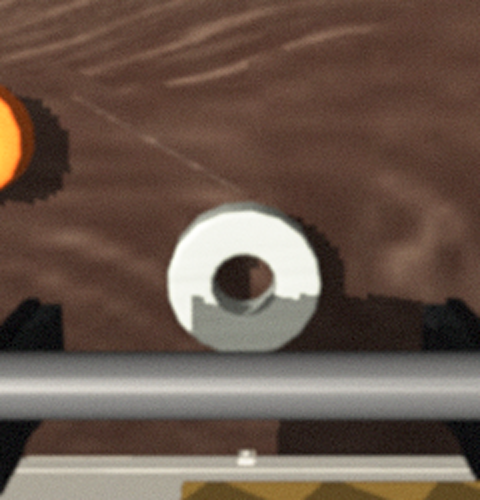

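The medium ring is between the fingers where predicted (283–361, 184–257). Gripping.

{"api": "servo_tool", "payload": {
  "steps": [0.087,-0.001,0,0.025,0,0.087,-0.001,0,0.045,0,0.087,-0.001,0,0.055,0,0.087,-0.001,0,0.061,0,0.087,-0.001,0,0.061,0,0.04,-0.001,0,0.061,0,0.04,-0.001,0,0.061,0,0.04,-0.001,0,0.061,0,0.04,-0.001,0,0.061,0,0.04,-0.001,0,0.061,0]
}}

```text
time: 14.05
position: [0.43, 0.0289, 0.1863]
tool_rot: [0.0, 1.0, 0.0, 0.0]
ft_force: [0.1, -0.0, 1.3]
grip_width: 0.0473
```

Run:
```python
from h import *
st(); to(.480,-.264,.31,np.pi+.4)
```

```text
t 14.05 p [0.43   0.0289 0.1863] psi 3.1407 z [ 1.e-04  0.e+00 -1.e+00] F [ 0.1 -0.   1.3] g 0.0473 q [-0.19  0.72  2.07  0.    0.35 -1.76]
shift [-0.0502 -0.2928 -0.1237] turn -0.4009
```

{"api": "servo_tool", "payload": {
  "steps": [0.04,0.005,0,-0.03,0,0.04,0.02,0,-0.07,0,0.04,0.03,-0.02,-0.11,0,0.04,0.03,-0.07,-0.12,0,0.04,0.03,-0.12,-0.12,0,0.04,0.03,-0.17,-0.12,0,0.04,0.03,-0.22,-0.12,-0.1,0.04,0.02,-0.265,-0.12,-0.25,0.04,-0.01,-0.285,-0.12,-0.4,0.04,-0.04,-0.293,-0.12,-0.4,0.04,-0.05,-0.293,-0.115,-0.4,0.04,-0.05,-0.293,-0.1,-0.4]
}}

```text
time: 15.55
position: [0.4797, -0.2635, 0.2857]
tool_rot: [-0.199, 0.98, 0.0, -0.0]
ft_force: [0.3, 0.4, -0.6]
grip_width: 0.0471
```

{"api": "servo_tool", "payload": {
  "steps": [0.04,0,0,0,0,0.04,0,0,0,0]
}}

```text
time: 15.8
position: [0.4789, -0.2636, 0.2858]
tool_rot: [-0.198, 0.98, 0.001, -0.001]
ft_force: [0.4, 0.9, -0.3]
grip_width: 0.0469
```

Run:
```python
from h import *
st(); to(.480,-.264,.1862+.027,np.pi+.4)
c=camera("wrist"); crop(c,230,110,410,320,3,"w9c.png"); p=pose()[0]
a=np.linspace(0,2*np.pi,200)
q=np.array([proj(c,[p[0]+.024*np.cos(t),p[1]+.024*np.sin(t),p[2]-.1863+.016]) for t in a]); print(q.min(0),q.max(0))
q=np.array([proj(c,[.48,-.264,.0645])]);print(q)
```

```text
t 15.8 p [ 0.4789 -0.2636  0.2858] psi -2.7424 z [-0.0018  0.0014 -1.    ] F [ 0.4  0.9 -0.3] g 0.0469 q [-0.71  0.59  1.73 -0.    0.82 -2.68]
shift [-0.0009 -0.001   0.0726] turn -0.0008
[267.542414   208.68033086] [372.96100507 306.5817271 ]
[[319.3738886  225.14441149]]
```

View pics/w9c.png

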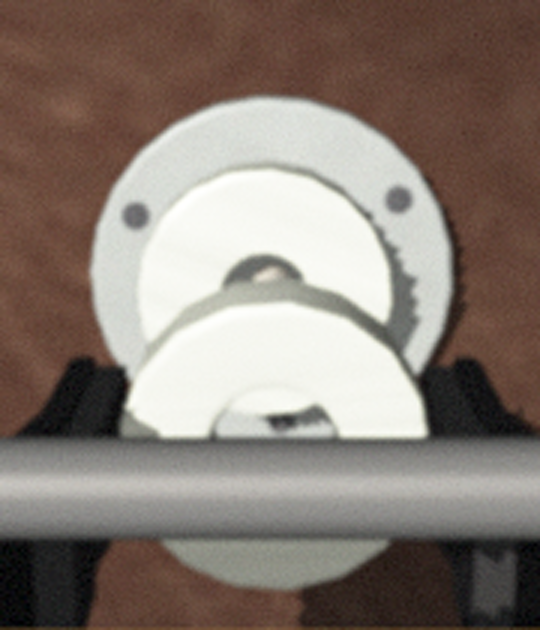

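Centred within about 1 mm. Lowering it onto the large ring.

{"api": "servo_tool", "payload": {
  "steps": [0.04,-0.0005,0,0.02,0,0.04,-0.0005,0,0.04,0,0.04,-0.0005,0,0.055,0,0.04,-0.0005,0,0.065,0,0.04,-0.0005,0,0.07,0,0.04,-0.0005,0,0.072,0,0.04,-0.0005,0,0.0725,0,0.04,-0.0005,0,0.0725,0]
}}

```text
time: 16.85
position: [0.4804, -0.264, 0.2141]
tool_rot: [-0.198, 0.98, -0.0, 0.0]
ft_force: [-0.5, -0.1, -1.7]
grip_width: 0.0471
```

{"api": "servo_tool", "payload": {
  "steps": [0.06,0,0,0,0,0.06,0,0,0,0,0.06,0,0,0,0,0.06,0,0,-0.03,0,0.06,0,0,-0.07,0,0.06,0,0,-0.1,0,0.06,0,0,-0.1,0]
}}

```text
time: 17.73
position: [0.4809, -0.2644, 0.3161]
tool_rot: [-0.198, 0.98, -0.002, 0.002]
ft_force: [0.4, -0.8, 0.3]
grip_width: 0.0599
```

Run:
```python
from h import *
st(); to(.400,-.264,.31,np.pi)
c=camera("wrist"); crop(c,230,110,410,320,2.5,"w10c.png")
```

```text
t 17.73 p [ 0.4809 -0.2644  0.3161] psi -2.7423 z [ 0.0045 -0.0039 -1.    ] F [ 0.4 -0.8  0.3] g 0.0599 q [-0.71  0.55  1.71  0.    0.88 -2.68]
shift [0.0744 0.0319 0.0058] turn 0.3993
```

View pics/w10c.png

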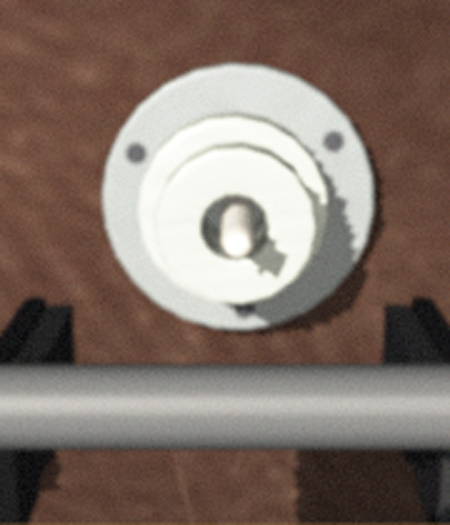

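The medium ring is on the large one, spindle through its hole. Next the small steel ring, the grey one at (305,162), not the orange at (106,141).

{"api": "servo_tool", "payload": {
  "steps": [0.075,0.037,0.016,0.003,0.18,0.075,0.0745,0.032,0.006,0.36,0.075,0.0745,0.032,0.006,0.4,0.075,0.0745,0.032,0.006,0.4]
}}

```text
time: 18.27
position: [0.3986, -0.2633, 0.3066]
tool_rot: [0.001, 1.0, 0.001, -0.001]
ft_force: [0.7, -0.5, -0.3]
grip_width: 0.0745
```

{"api": "servo_tool", "payload": {
  "steps": [0.075,0,0.05,0,0,0.075,0,0.1,0,0,0.075,0,0.16,0,0,0.075,0,0.22,0,0,0.075,0,0.28,0,0,0.075,0,0.34,0,0,0.075,0,0.4,0.02,0,0.075,-0.007,0.416,0.05,0,0.075,-0.007,0.416,0.06,0,0.075,-0.007,0.416,0.06,0,0.075,-0.007,0.416,0.06,0]
}}

```text
time: 19.65
position: [0.4067, 0.1516, 0.2482]
tool_rot: [0.001, 1.0, -0.0, 0.0]
ft_force: [0.5, 0.3, 0.5]
grip_width: 0.0754
```

Run:
```python
from h import *
st(); to(.4068,.152,.1862,np.pi)
c=camera("wrist"); crop(c,200,80,440,330,2,"w11.png")
a=np.linspace(0,2*np.pi,200)
q=np.array([proj(c,[.4068+.018*np.cos(t),.152+.018*np.sin(t),.016]) for t in a]); print(q.min(0),q.max(0))
```

```text
t 19.65 p [0.4067 0.1516 0.2482] psi 3.1391 z [ 3.e-04 -1.e-04 -1.e+00] F [0.5 0.3 0.5] g 0.0754 q [ 0.1   0.58  2.04 -0.    0.53 -1.47]
shift [-0.0001  0.0004  0.062 ] turn -0.0025
[292.91388504 189.81607905] [350.56595207 244.95560452]
```

View pics/w11.png

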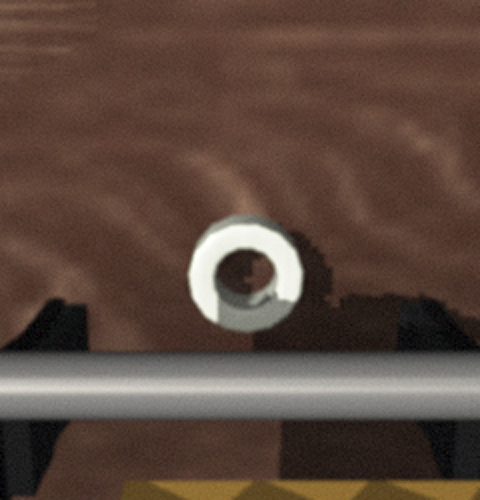

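The small grey ring is centred between the fingers as predicted. Gripping.

{"api": "servo_tool", "payload": {
  "steps": [0.075,0,0,0.025,0,0.075,0,0,0.045,0,0.075,0,0,0.056,0,0.075,0,0,0.062,0,0.075,0,0,0.062,0,0.028,0,0,0.062,0,0.028,0,0,0.062,0,0.028,0,0,0.062,0,0.028,0,0,0.062,0,0.028,0,0,0.062,0]
}}

```text
time: 20.95
position: [0.4065, 0.1526, 0.1858]
tool_rot: [0.0, 1.0, 0.0, 0.0]
ft_force: [-0.9, 0.3, 0.5]
grip_width: 0.0339
```

Run:
```python
from h import *
st(); to(.480,-.264,.31,np.pi+.4)
```

```text
t 20.95 p [0.4065 0.1526 0.1858] psi 3.1408 z [ 1.e-04  0.e+00 -1.e+00] F [-0.9  0.3  0.5] g 0.0339 q [ 0.1   0.72  2.06  0.    0.36 -1.47]
shift [-0.0738 -0.4165 -0.1242] turn -0.4008
```

{"api": "servo_tool", "payload": {
  "steps": [0.028,0.002,0,-0.03,0,0.028,0.006,-0.01,-0.08,0,0.028,0.006,-0.04,-0.12,0,0.028,0.006,-0.09,-0.12,0,0.028,0.006,-0.145,-0.12,0,0.028,0.006,-0.2,-0.12,0,0.028,0.006,-0.255,-0.12,0,0.028,0.006,-0.31,-0.12,0,0.028,0.006,-0.36,-0.12,-0.15,0.028,-0.01,-0.395,-0.12,-0.3,0.028,-0.045,-0.412,-0.12,-0.4,0.028,-0.074,-0.4165,-0.12,-0.4]
}}

```text
time: 22.45
position: [0.481, -0.2657, 0.3055]
tool_rot: [-0.197, 0.98, -0.0, 0.0]
ft_force: [0.2, 0.1, -1.0]
grip_width: 0.0345
```

{"api": "servo_tool", "payload": {
  "steps": [0.028,0,0,0.01,0,0.028,0,0,0.01,0,0.028,0,0,0.01,0]
}}

```text
time: 22.82
position: [0.4791, -0.2633, 0.2953]
tool_rot: [-0.198, 0.98, 0.001, -0.001]
ft_force: [0.2, 0.0, -1.0]
grip_width: 0.0343
```

Run:
```python
from h import *
st(); to(.480,-.264,.1858+.043,np.pi+.4)
c=camera("wrist"); crop(c,230,110,410,320,3,"w12c.png"); p=pose()[0]
a=np.linspace(0,2*np.pi,200)
q=np.array([proj(c,[p[0]+.018*np.cos(t),p[1]+.018*np.sin(t),p[2]-.1858+.016]) for t in a]); print(q.min(0),q.max(0))
```

```text
t 22.82 p [ 0.4791 -0.2633  0.2953] psi -2.7425 z [-0.0022  0.0017 -1.    ] F [ 0.2  0.  -1. ] g 0.0343 q [-0.71  0.58  1.73 -0.    0.84 -2.68]
shift [-0.0007 -0.0012  0.0665] turn -0.0009
[280.62206345 222.05615133] [359.86593716 295.60920479]
```

View pics/w12c.png

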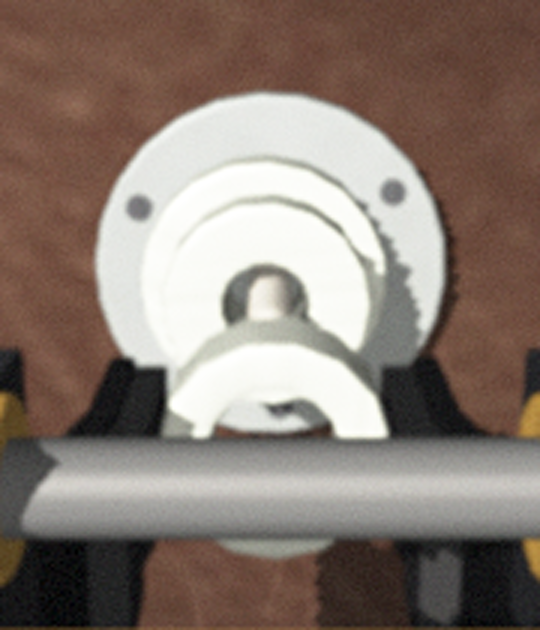

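{"api": "servo_tool", "payload": {
  "steps": [0.028,-0.0005,0,0.02,0,0.028,-0.0005,0,0.037,0,0.028,-0.0005,0,0.05,0,0.028,-0.0005,0,0.06,0,0.028,-0.0005,0,0.0645,0,0.028,-0.0005,0,0.0665,0,0.028,-0.0005,0,0.0665,0,0.028,-0.0005,0,0.0665,0]
}}

```text
time: 23.88
position: [0.4808, -0.2639, 0.2296]
tool_rot: [-0.198, 0.98, -0.0, 0.0]
ft_force: [-0.7, -0.3, -0.4]
grip_width: 0.034
```

{"api": "servo_tool", "payload": {
  "steps": [0.05,0,0,0,0,0.05,0,0,0,0,0.05,0,0,0,0,0.05,0,0,-0.03,0,0.05,0,0,-0.07,0,0.05,0,0,-0.09,0,0.05,0,0,-0.09,0]
}}

```text
time: 24.75
position: [0.481, -0.2641, 0.3209]
tool_rot: [-0.198, 0.98, -0.002, 0.001]
ft_force: [0.8, 0.2, -0.4]
grip_width: 0.05
```

Run:
```python
from h import *
st(); to(.400,-.264,.36,2.925)
c=camera("wrist"); crop(c,230,110,410,320,2.5,"w13c.png")
```

```text
t 24.75 p [ 0.481  -0.2641  0.3209] psi -2.7424 z [ 0.0032 -0.0027 -1.    ] F [ 0.8  0.2 -0.4] g 0.05 q [-0.71  0.54  1.71  0.    0.89 -2.68]
shift [ 0.0746  0.0315 -0.0394] turn 0.6158
```

View pics/w13c.png

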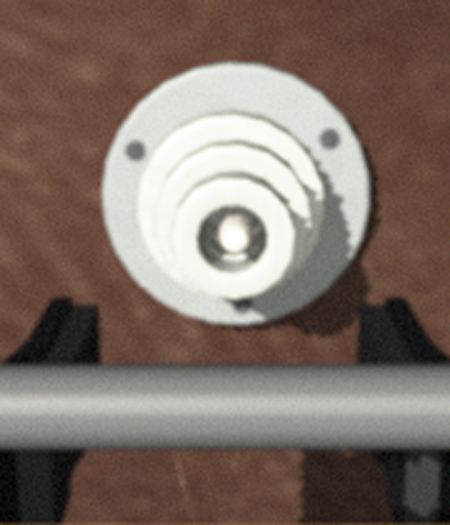

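The three rings are stacked concentrically with the small one on top. Now the jaw.

{"api": "servo_tool", "payload": {
  "steps": [0.087,0.037,0.016,0,0.15,0.087,0.0745,0.0315,0,0.32,0.087,0.0745,0.0315,0,0.48,0.087,0.0745,0.0315,0,0.616,0.087,0.0745,0.0315,0,0.616]
}}

```text
time: 25.42
position: [0.3994, -0.2635, 0.3181]
tool_rot: [0.108, 0.994, 0.001, -0.001]
ft_force: [0.3, -0.4, -0.4]
grip_width: 0.0854
```

Run:
```python
from h import *
st(); to(.385,.05,.31,2.925); to(.380,.3643,.27,2.925)
```

```text
t 25.43 p [ 0.3994 -0.2635  0.3181] psi 2.9261 z [-0.0018  0.002  -1.    ] F [ 0.3 -0.4 -0.4] g 0.0854 q [-0.82  0.47  1.88  0.    0.79 -2.17]
shift [0.0811 0.3032 0.0087] turn 0.0011
shift [0.1531 0.6091 0.0494] turn 0.0011
```

{"api": "servo_tool", "payload": {
  "steps": [0.087,0.012,0.05,0,0,0.087,0.025,0.1,0,0,0.087,0.038,0.155,0,0,0.087,0.052,0.21,0,0,0.087,0.066,0.265,0,0,0.087,0.08,0.32,0,0,0.087,0.094,0.375,0,0,0.087,0.108,0.43,0,0,0.087,0.122,0.485,0,0,0.087,0.136,0.54,0.015,0,0.087,0.15,0.595,0.035,0,0.087,0.153,0.609,0.05,0]
}}

```text
time: 26.92
position: [0.3807, 0.3668, 0.2678]
tool_rot: [0.105, 0.994, 0.0, 0.0]
ft_force: [0.5, -0.6, 0.1]
grip_width: 0.087
```

{"api": "servo_tool", "payload": {
  "steps": [0.087,0,0,0,0,0.087,0,0,0,0]
}}

```text
time: 27.18
position: [0.3813, 0.3626, 0.2691]
tool_rot: [0.108, 0.994, -0.001, -0.001]
ft_force: [0.6, 0.7, -0.1]
grip_width: 0.0869
```

Run:
```python
from h import *
st(); to(.380,.3643,.1945,2.925)
c=camera("wrist"); cv2.imwrite("pics/w14.png",c["pixels"])
print(proj(c,[.380,.3643,.04]))
g=cv2.cvtColor(c["pixels"],cv2.COLOR_BGR2HSV)
for lo in (180,200,220): 
    m=((g[...,2]>lo)&(g[...,1]<60)).astype(np.uint8); blobs(c,m,200,(260,100,390,256),.04)
```

```text
t 27.18 p [0.3813 0.3626 0.2691] psi 2.9243 z [-0.0015 -0.0013 -1.    ] F [ 0.6  0.7 -0.1] g 0.0869 q [ 0.55  0.6   1.8  -0.    0.74 -0.81]
shift [0.0015 0.0015 0.0746] turn -0.0007
[323.69874913 217.21662696]
px [306.6 214.3] area 312.5 cent [0.3759 0.3545] rect [378.5 356.6  24.7  10.9] long-axis yaw 1.355 ell [376.5 354.4] [10.3 25.1]
px [300.7 109. ] area 1608.5 cent [0.3141 0.3652] rect [319.  375.4  69.3  15. ] long-axis yaw 1.354 ell [313.  354.8] [12. 92.]
px [301.7 108.1] area 1449.5 cent [0.3137 0.3659] rect [318.7 375.5  69.3  14.5] long-axis yaw 1.354 ell [313.3 360.1] [11.6 82.4]
```

View pics/w14.png

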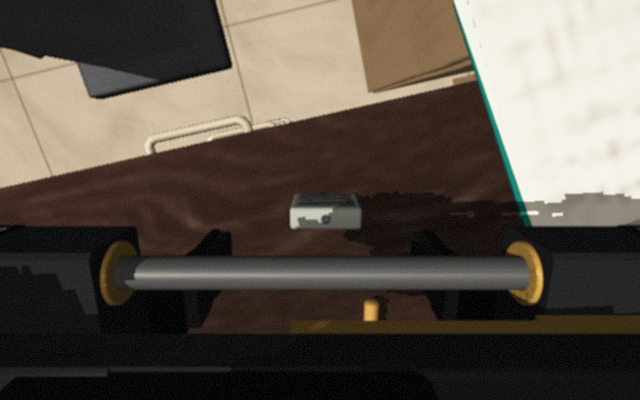

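The jaw's top is at (325,217), prediction (324,217), square to the fingers. Gripping it with the tips 12 mm above the desk.

{"api": "servo_tool", "payload": {
  "steps": [0.087,0.001,0.001,0.03,0,0.087,0.001,0.001,0.055,0,0.087,0.001,0.001,0.068,0,0.087,0.001,0.001,0.0745,0,0.087,0.001,0.001,0.0745,0,0.036,0.001,0.001,0.0745,0,0.036,0.001,0.001,0.0745,0,0.036,0.001,0.001,0.0745,0,0.036,0.001,0.001,0.0745,0,0.036,0.001,0.001,0.0745,0]
}}

```text
time: 28.48
position: [0.3805, 0.3651, 0.1948]
tool_rot: [0.108, 0.994, -0.0, 0.0]
ft_force: [-0.3, 0.5, -0.1]
grip_width: 0.0449
```

Run:
```python
from h import *
st(); to(.385,.05,.33,2.796);to(.40,-.30,.33,2.796); to(.5139,-.4055,.33,2.796)
```

```text
t 28.48 p [0.3805 0.3651 0.1948] psi 2.9249 z [ 0. -0. -1.] F [-0.3  0.5 -0.1] g 0.0449 q [ 0.55  0.74  1.82 -0.    0.58 -0.8 ]
shift [-0.0721 -0.3068 -0.1352] turn 0.1289
shift [-0.162  -0.6454 -0.1352] turn 0.1289
shift [-0.2959 -0.7239 -0.1352] turn 0.1289
```

{"api": "servo_tool", "payload": {
  "steps": [0.036,0,0,0,0,0.036,0,0,0,0,0.036,0,0,-0.02,0,0.036,0,0,-0.05,0]
}}

```text
time: 28.98
position: [0.3802, 0.3647, 0.2442]
tool_rot: [0.108, 0.994, -0.001, -0.001]
ft_force: [0.2, 0.5, -1.5]
grip_width: 0.0438
```

Run:
```python
from h import *
st(); to(.395,.0,.33,2.796)
c=camera("wrist"); crop(c,200,120,440,330,2,"w15.png")
```

```text
t 28.98 p [0.3802 0.3647 0.2442] psi 2.9247 z [-0.0029 -0.0018 -1.    ] F [ 0.2  0.5 -1.5] g 0.0438 q [ 0.55  0.65  1.81 -0.    0.69 -0.8 ]
shift [-0.0928 -0.3532 -0.0852] turn 0.1287
```

View pics/w15.png

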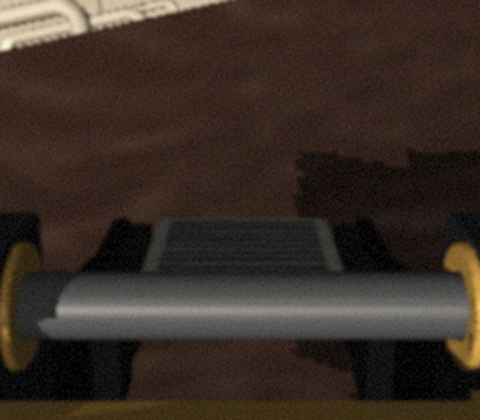

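{"api": "servo_tool", "payload": {
  "steps": [0.036,-0.007,-0.03,-0.03,0,0.036,-0.02,-0.08,-0.06,0,0.036,-0.034,-0.136,-0.07,0,0.036,-0.048,-0.192,-0.07,0,0.036,-0.062,-0.248,-0.07,0,0.036,-0.076,-0.304,-0.07,0,0.036,-0.09,-0.36,-0.07,0,0.036,-0.104,-0.416,-0.07,0,0.036,-0.118,-0.472,-0.07,0,0.036,-0.132,-0.528,-0.07,0,0.036,-0.146,-0.584,-0.07,0.06,0.036,-0.16,-0.63,-0.07,0.1287]
}}

```text
time: 30.52
position: [0.4009, -0.287, 0.3142]
tool_rot: [0.174, 0.985, 0.0, 0.0]
ft_force: [0.1, 0.6, -1.3]
grip_width: 0.0437
```

Run:
```python
from h import *
st(); to(.5139,-.4055,.28,2.796)
```

```text
t 30.52 p [ 0.4009 -0.287   0.3142] psi 2.7921 z [ 0.  0. -1.] F [ 0.1  0.6 -1.3] g 0.0437 q [-0.85  0.49  1.85  0.    0.8  -2.07]
shift [-0.1468 -0.0727  0.0342] turn -0.0039
```

{"api": "servo_tool", "payload": {
  "steps": [0.036,-0.04,-0.02,0,0,0.036,-0.08,-0.04,0,0,0.036,-0.12,-0.06,0.01,-0.002,0.036,-0.145,-0.0725,0.025,-0.002,0.036,-0.145,-0.0725,0.034,-0.002,0.036,-0.145,-0.0725,0.034,-0.002,0.036,-0.145,-0.0725,0.034,-0.002]
}}

```text
time: 31.4
position: [0.5126, -0.401, 0.2807]
tool_rot: [0.171, 0.985, 0.0, -0.001]
ft_force: [-0.7, 0.3, -0.8]
grip_width: 0.0435
```

Run:
```python
from h import *
st(); to(.5139,-.4055,.2008,2.796)
c=camera("wrist"); cv2.imwrite("pics/w16.png",c["pixels"]); crop(c,220,120,420,330,3,"w16c.png")
p,M,ps=pose()
X=M[:,0];Y=M[:,1]; dz=p[2]-.1948
for z in (dz,dz+.04):
  for sx in(-1,1):
    for sy in (-1,1): print(z.round(3),sx,sy,proj(c,np.array([p[0],p[1],z])+X*sx*.007+Y*sy*.022).round(1))
```

```text
t 31.4 p [ 0.5126 -0.401   0.2807] psi 2.7984 z [-0.0011  0.0011 -1.    ] F [-0.7  0.3 -0.8] g 0.0435 q [-0.84  0.71  1.46 -0.    0.97 -2.06]
shift [-0.0029 -0.0039  0.0799] turn 0.0024
0.086 -1 -1 [278.3 252.8]
0.086 -1 1 [361.8 252.9]
0.086 1 -1 [277.5 227.6]
0.086 1 1 [362.6 227.6]
0.126 -1 -1 [267.3 290.2]
0.126 -1 1 [372.5 290.3]
0.126 1 -1 [266.  259.1]
0.126 1 1 [373.8 259.2]
```

View pics/w16c.png

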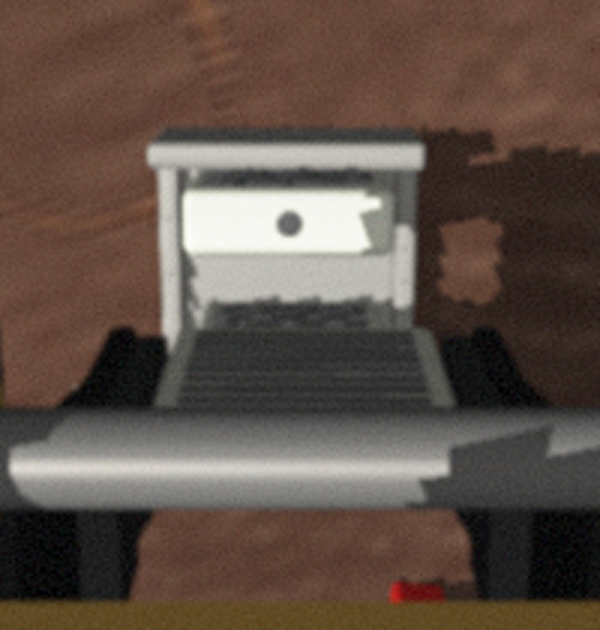

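The held jaw is parallel to the rack and close to predicted. I'll re-measure the visible rack jaw (crop 285,222) and the rack wall before lowering.

Run:
```python
from h import *
c=camera("wrist"); g=cv2.cvtColor(c["pixels"],cv2.COLOR_BGR2HSV)
v=g[...,2]; print(v[180:232:2,315])
m=((v>225)&(g[...,1]<60)).astype(np.uint8); blobs(c,m,200,(275,175,355,210),.046)
print(proj(c,[.497,-.3995,.046])); st()
# screw hole in left jaw top
d=(v<150).astype(np.uint8); blobs(c,d,15,(306,184,328,203),.046)
```

```text
[ 74 161 237 247 240 140 112 109 112 228 249 234 178 188 189 187 193 192
 190 183  87  55  50  59  67  65]
px [311.7 193. ] area 1067.5 cent [ 0.4964 -0.4013] rect [ 496.6 -400.9   38.1   11.5] long-axis yaw 1.228 ell [ 496.4 -401.4] [12.8 47.9]
[314.68212216 192.93828137]
t 31.5 p [ 0.5129 -0.4014  0.2814] psi 2.7983 z [ 2.e-04 -3.e-04 -1.e+00] F [-0.5  0.4 -1.9] g 0.0439 q [-0.84  0.71  1.46 -0.    0.97 -2.06]
px [316.3 193.2] area 35.0 cent [ 0.4975 -0.3986] rect [ 497.4 -398.5    4.4    3.8] long-axis yaw 1.228 ell [ 497.5 -398.6] [4.2 4.5]
```

{"api": "servo_tool", "payload": {
  "steps": [0.036,-0.0018,-0.0033,0.01,0.002,0.036,-0.0018,-0.0033,0.02,0.002,0.036,-0.0018,-0.0033,0.026,0.002,0.036,-0.0018,-0.0033,0.026,0.002,0.036,-0.0018,-0.0033,0.026,0.002]
}}

```text
time: 32.12
position: [0.5139, -0.4057, 0.2547]
tool_rot: [0.172, 0.985, -0.0, 0.0]
ft_force: [0.2, -0.5, -1.5]
grip_width: 0.0439
```

Run:
```python
from h import *
st(); to(.514,-.405,.2014,2.796)
c=camera("wrist"); crop(c,220,120,420,330,3,"w17c.png")
p,M,ps=pose(); X=M[:,0];Y=M[:,1]; dz=p[2]-.1948
for sx in(-1,1):
    for sy in (-1,1): print(dz.round(3),sx,sy,proj(c,np.array([p[0],p[1],dz])+X*sx*.007+Y*sy*.022).round(1))
g=cv2.cvtColor(c["pixels"],cv2.COLOR_BGR2HSV);d=(g[...,2]<150).astype(np.uint8)
u,v=proj(c,[.4973,-.399,.046]).round().astype(int); print(u,v); blobs(c,d,15,(u-11,v-8,u+11,v+8),.046)
```

```text
t 32.12 p [ 0.5139 -0.4057  0.2547] psi 2.7961 z [ 1.e-04 -1.e-04 -1.e+00] F [ 0.2 -0.5 -1.5] g 0.0439 q [-0.84  0.75  1.47  0.    0.93 -2.06]
shift [0.0001 0.0007 0.0533] turn 0.0001
0.06 -1 -1 [278.9 251.8]
0.06 -1 1 [362.4 251.9]
0.06 1 -1 [278.1 226.6]
0.06 1 1 [363.2 226.6]
322 199
px [321.4 198. ] area 286.5 cent [ 0.4964 -0.399 ] rect [ 496.8 -399.1   11.6    8.5] long-axis yaw 1.226 ell [ 496.6 -399. ] [ 9.5 13.6]
```

View pics/w17c.png

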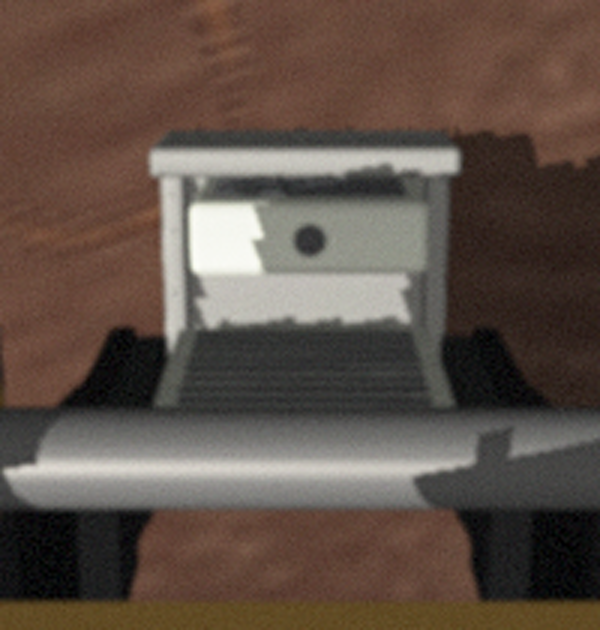

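Run:
```python
from h import *
c=camera("wrist"); v=cv2.cvtColor(c["pixels"],cv2.COLOR_BGR2GRAY)
for u in (300,322,345): print(u,list(v[204:240,u]))
for u in (280,281,282,283,361,362,363): print(u,list(v[222:240,u]))
p,M,ps=pose(); o=np.array([.514,-.405,0])
for u,vv,z in [(322,210.7,.046),(322,229.5,.06),(322,228,.06),(322,187,.046)]:
    print(u,vv,((ray(c,u,vv,z)-o)@M[:,0]*1000).round(2))
```

```text
300 [np.uint8(247), np.uint8(247), np.uint8(248), np.uint8(247), np.uint8(245), np.uint8(239), np.uint8(215), np.uint8(196), np.uint8(189), np.uint8(193), np.uint8(192), np.uint8(191), np.uint8(189), np.uint8(191), np.uint8(188), np.uint8(189), np.uint8(189), np.uint8(191), np.uint8(188), np.uint8(188), np.uint8(190), np.uint8(188), np.uint8(183), np.uint8(151), np.uint8(98), np.uint8(69), np.uint8(53), np.uint8(55), np.uint8(53), np.uint8(45), np.uint8(50), np.uint8(55), np.uint8(52), np.uint8(52), np.uint8(55), np.uint8(54)]
322 [np.uint8(81), np.uint8(124), np.uint8(143), np.uint8(146), np.uint8(140), np.uint8(134), np.uint8(140), np.uint8(164), np.uint8(184), np.uint8(190), np.uint8(189), np.uint8(190), np.uint8(186), np.uint8(187), np.uint8(188), np.uint8(186), np.uint8(189), np.uint8(192), np.uint8(184), np.uint8(194), np.uint8(191), np.uint8(186), np.uint8(183), np.uint8(144), np.uint8(89), np.uint8(70), np.uint8(59), np.uint8(54), np.uint8(50), np.uint8(54), np.uint8(45), np.uint8(52), np.uint8(53), np.uint8(51), np.uint8(57), np.uint8(43)]
345 [np.uint8(144), np.uint8(144), 
[... 1677 characters left out ...]
82), np.uint8(86), np.uint8(84), np.uint8(84), np.uint8(87), np.uint8(86), np.uint8(87), np.uint8(88), np.uint8(84), np.uint8(85)]
362 [np.uint8(83), np.uint8(86), np.uint8(92), np.uint8(86), np.uint8(79), np.uint8(85), np.uint8(93), np.uint8(83), np.uint8(82), np.uint8(81), np.uint8(90), np.uint8(81), np.uint8(86), np.uint8(86), np.uint8(81), np.uint8(88), np.uint8(84), np.uint8(86)]
363 [np.uint8(94), np.uint8(91), np.uint8(94), np.uint8(94), np.uint8(92), np.uint8(96), np.uint8(94), np.uint8(91), np.uint8(91), np.uint8(87), np.uint8(90), np.uint8(87), np.uint8(81), np.uint8(86), np.uint8(93), np.uint8(88), np.uint8(80), np.uint8(85)]
322 210.7 11.1
322 229.5 4.98
322 228 5.8
322 187 24.52
```

Dead reckoning puts the jaw centred in the gap, but this image puts it about 1.5 mm toward the right jaw. I'll split the difference (+1 mm along X) and lower partway, watching the force.

{"api": "servo_tool", "payload": {
  "steps": [0.036,0.001,0.0008,0,0,0.036,0.001,0.0008,0.008,0,0.036,0.001,0.0008,0.014,0,0.036,0.001,0.0008,0.02,0,0.036,0.001,0.0008,0.026,0,0.036,0.001,0.0008,0.026,0]
}}

```text
time: 32.98
position: [0.5129, -0.4043, 0.2279]
tool_rot: [0.172, 0.985, 0.0, -0.001]
ft_force: [-0.4, -0.0, -0.7]
grip_width: 0.0437
```

Run:
```python
from h import *
st(); to(.514,-.405,.2014,2.796)
c=camera("wrist"); crop(c,220,120,420,330,3,"w18c.png")
```

```text
t 32.98 p [ 0.5129 -0.4043  0.2279] psi 2.7961 z [-0.001   0.0012 -1.    ] F [-0.4 -0.  -0.7] g 0.0437 q [-0.84  0.79  1.48  0.    0.88 -2.06]
shift [-0.0013 -0.0003  0.0265] turn 0.0001
```

View pics/w18c.png

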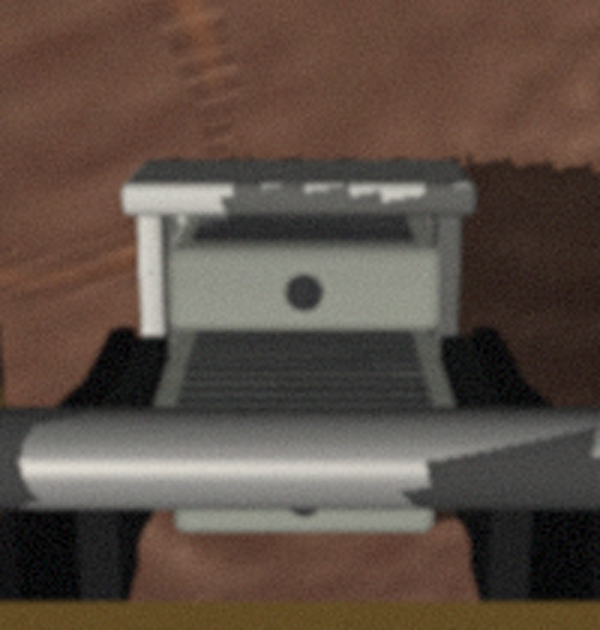

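Both rack jaws are undisturbed and no contact shows. Lowering to the floor.

{"api": "servo_tool", "payload": {
  "steps": [0.036,-0.0003,0,0.006,0,0.036,-0.0003,0,0.012,0,0.036,-0.0003,0,0.018,0,0.036,-0.0003,0,0.022,0,0.036,-0.0003,0,0.025,0,0.036,-0.0003,0,0.0265,0,0.036,-0.0003,0,0.0265,0]
}}

```text
time: 33.9
position: [0.5134, -0.4047, 0.2022]
tool_rot: [0.172, 0.985, -0.0, 0.0]
ft_force: [0.2, 0.0, -1.9]
grip_width: 0.0437
```

Run:
```python
from h import *
st()
c=camera("wrist"); crop(c,220,120,420,330,3,"w19c.png")
```

```text
t 33.9 p [ 0.5134 -0.4047  0.2022] psi 2.7961 z [ 1.e-04 -1.e-04 -1.e+00] F [ 0.2  0.  -1.9] g 0.0437 q [-0.84  0.82  1.49  0.    0.83 -2.06]
```

View pics/w19c.png

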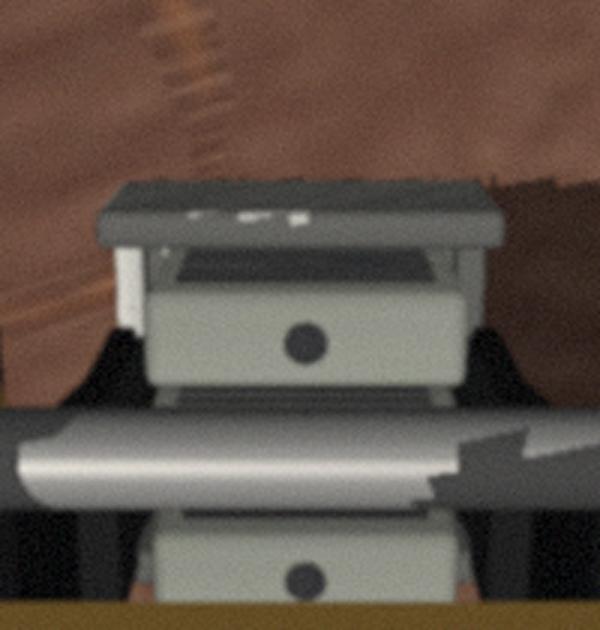

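{"api": "servo_tool", "payload": {
  "steps": [0.036,0,0,0.001,0,0.036,0,0,0.0012,0,0.036,0,0,0.0012,0]
}}

```text
time: 34.33
position: [0.5134, -0.4046, 0.2011]
tool_rot: [0.172, 0.985, -0.0, 0.0]
ft_force: [-0.2, -0.3, -1.5]
grip_width: 0.0434
```

{"api": "servo_tool", "payload": {
  "steps": [0.05,0,0,0,0,0.06,0,0,0,0,0.06,0,0,0,0,0.06,0,0,-0.01,0,0.06,0,0,-0.03,0,0.06,0,0,-0.07,0,0.06,-0.02,0,-0.12,0,0.06,-0.05,0,-0.16,0,0.06,-0.05,0,-0.16,0]
}}

```text
time: 35.45
position: [0.5627, -0.4227, 0.3679]
tool_rot: [0.171, 0.985, -0.004, 0.006]
ft_force: [-0.3, -0.9, -0.3]
grip_width: 0.06
```

Run:
```python
from h import *
st()
c=camera("wrist"); cv2.imwrite("pics/w20.png",c["pixels"]); crop(c,220,80,480,240,3,"w20c.png")
g=cv2.cvtColor(c["pixels"],cv2.COLOR_BGR2HSV)
m=((g[...,2]>215)&(g[...,1]<60)).astype(np.uint8); blobs(c,m,200,(220,80,400,240),.046)
```

```text
t 35.45 p [ 0.5627 -0.4227  0.3679] psi 2.7972 z [ 0.01   -0.0101 -0.9999] F [-0.3 -0.9 -0.3] g 0.06 q [-0.8   0.67  1.26  0.    1.2  -2.03]
px [225.7 225.3] area 346.5 cent [ 0.5704 -0.518 ] rect [ 566.2 -514.3   13.5   37.6] long-axis yaw -0.417 ell [ 571.2 -518.3] [12.7 40.7]
px [323.1 143. ] area 697.5 cent [ 0.5307 -0.4113] rect [ 530.7 -411.4   42.2   11.7] long-axis yaw 1.228 ell [ 530.8 -411.3] [13.  55.2]
px [323.4 120.3] area 739.0 cent [ 0.5132 -0.4048] rect [ 513.4 -404.8   42.3   12.1] long-axis yaw 1.227 ell [ 513.3 -404.6] [13.3 53.9]
px [323.5  98.5] area 763.0 cent [ 0.4969 -0.3989] rect [ 496.9 -398.9   41.8   11.8] long-axis yaw 1.227 ell [ 496.9 -398.9] [13.1 53.9]
```

View pics/w20c.png

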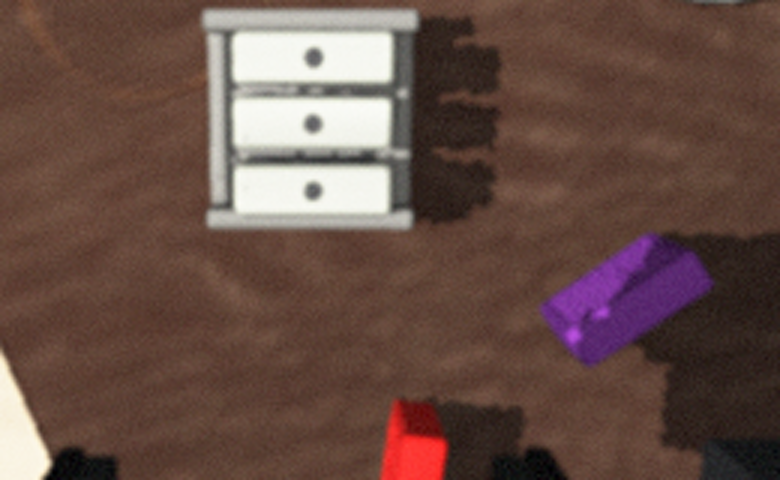

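The three jaws stand in line with even gaps, and the side jaws haven't moved. Last, I'll check the rings and bystanders.

{"api": "servo_tool", "payload": {
  "steps": [0.06,0,0,0,0,0.06,0,0,0,0,0.06,0,0,0,0]
}}

```text
time: 35.88
position: [0.5599, -0.4214, 0.3598]
tool_rot: [0.172, 0.985, 0.001, -0.001]
ft_force: [0.1, -0.1, -0.7]
grip_width: 0.0598
```

Run:
```python
from h import *
st()
s=camera("scene"); t=camera("top")
a=cv2.resize(s["pixels"][90:230,340:500],(640,560),interpolation=cv2.INTER_CUBIC); cv2.imwrite("pics/fs.png",a)
crop(t,370,120,500,260,4,"ft.png")
```

```text
t 35.88 p [ 0.5599 -0.4214  0.3598] psi 2.7958 z [-0.0018  0.0018 -1.    ] F [ 0.1 -0.1 -0.7] g 0.0598 q [-0.8   0.68  1.27 -0.    1.2  -2.03]
```

View pics/fs.png

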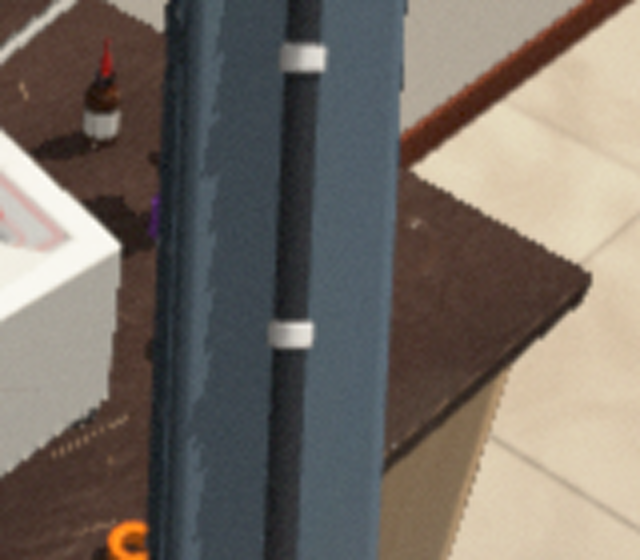

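View pics/ft.png

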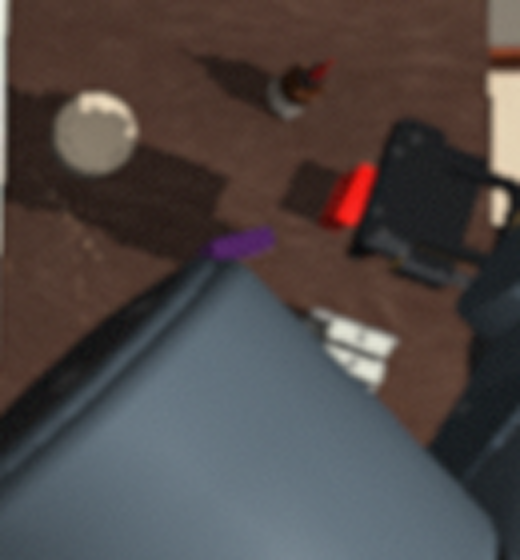

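The pot and bottle are in place, but the arm hides the stack here. The last wrist image should show it.

Run:
```python
from h import *
c=camera("wrist"); print(proj(c,[.48,-.264,.05])); crop(c,340,0,560,150,3.5,"ff.png"); st()
```

```text
[482.22109155  23.03349182]
t 36.02 p [ 0.5603 -0.4216  0.3605] psi 2.7959 z [-7.e-04  7.e-04 -1.e+00] F [ 0.4 -0.2 -0.4] g 0.0598 q [-0.8   0.68  1.26 -0.    1.2  -2.03]
```

View pics/ff.png

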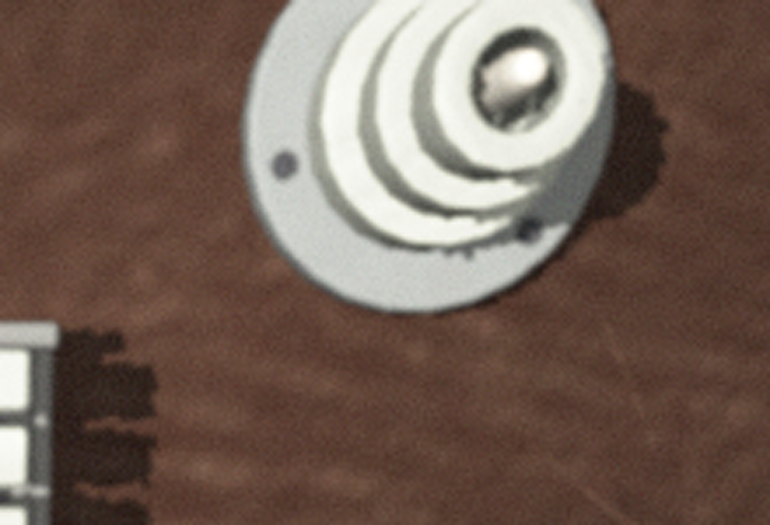

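The stack around (485,20) is flat and in order: large, medium, small, with the spindle through the top. Handing in.

```bash
python3 -c "
from h import *
print(hand_in()); st()"
```

```text
the job is handed in; nothing more can be done
None
the job is handed in; nothing more can be done
```

The job is done and handed in at about 36 s of the 128 s allowed. The three steel rings are stacked flat on the spindle, large at the bottom, then medium, then small. The loose jaw stands in the middle place of the rack.

**Rack:** the last wrist images showed the three jaw tops in line, at yaw 1.227–1.228. The gaps beside the middle jaw were about 3.5 and 4.5 mm. The two outer jaws were within about 1 mm of where I first measured them.

**Rings:** the last wrist image showed the stack flat, in order, with the spindle through the top ring's hole. The fixed top and scene cameras could not confirm this because the arm was in their way.

**Grease pot and oil bottle:** the arm never went near them, and the top view still showed both standing in their places.

**One disagreement:** before I lowered the jaw, the image put it about 1.5 mm off from where dead reckoning had it. I corrected by 1 mm, and it went in with no contact force.

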